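# Turn the comparator plate over against the drawer step

### The job

The surface-finish comparator plate lies blue back up on the drawer's floor. Without picking it up, push it with the fingertips against the upright edge of the raised grey step until it tips up on that edge, and tip it right over on to the step with its specimen patches showing; then push it on until it lies flat and wholly on the step, clear of the edge. Leave the micrometer, the loupe and the two steel parallels where they are.

Things in the scene. Friction and masses are not known exactly. Their poses are not given: they have to be found in the camera images.
- drawer: shallow fixed aluminium drawer, 364 x 620 mm. Origin at table height, straight below the middle of the step's upright face; x points to its back wall (away from the robot within 0.3 rad), y along the step, z up. Floor 3 mm above the origin, from x = -200 to 0 mm. Front wall at x = -202, side walls at y = +-308 mm: 4 mm thick, tops 45 mm above the origin; back wall at x = 162 mm, 50 mm high
- step_edge (a point): middle of the upper edge of the grey step: upright face at the drawer's x = 0, flat top 10 mm above the drawer floor (13 mm above the table), reaching back 160 mm and across the whole drawer. On the back wall a black magnetic strip (x = 152 to 160 mm) holds a scriber and a centre gauge; they are part of the drawer
- plate: comparator plate, about 110 g: blue backing 64 (x) x 90 (y) x 4 mm on a steel specimen slab 52 x 78 x 4 mm, so the backing juts out 6 mm all round, 4 mm above the floor. Origin: centre of the patched specimen face (down at the start); z points from there to the blue back; x roughly towards the step at the start (within 0.3 rad), gap to the step about 10 to 60 mm
- plate_front (a point): middle of the plate's blue edge that is nearer the step at the start, 32 mm along the plate's +x from its centre, 6 mm from the specimen face
- plate_rear (a point): middle of the opposite blue edge, nearer the robot at the start, 32 mm along -x, 6 mm from the specimen face
- micrometer: disc micrometer with blue frame, lying on the drawer's floor beside the plate, loose; about 130 mm along its y (from -56 to +70 mm), 46 mm along x (-10 to +36 mm), 20 mm high; origin on its barrel axis, at the underside
- loupe: black loupe with a frosted dome, loose on the drawer's floor on the other side, 42 mm across, 30 mm high; origin at the centre of its underside
- parallel_a: ground steel parallel, loose on the step at its left (+y) end, 20 (x) x 120 (y) x 10 mm high; origin at the centre of its underside
- parallel_b: ground steel parallel, loose on the step at its right (-y) end, same size and origin
Not all that is in view belongs to the job. What is shaped like the plate but pink or purple is not meant.

How it is judged (in metres and radians):
On the way:
1. the plate is tipped up, its front edge down at the foot of the step (angle between plate's own z axis and vertical between 0.6 and 1.75 rad and z of plate_front in the frame of drawer below 0.02 m and x of plate_front in the frame of drawer between -0.018 and 0.008 m and z of plate_rear in the frame of drawer above 0.025 m), for 0.05 s.
At the end, for the whole second after the job is handed in: The plate rests flat (within 7 degrees) on the step, specimen face up, overhanging the step's edge by at most 4 mm; it is at rest, and the micrometer, loupe and parallels are within 15 mm of where they began (angle between plate's own z axis and vertical above 3.02 rad and x of each of plate_front, plate_rear in the frame of drawer above -0.004 m and x of plate in the frame of drawer below 0.125 m and z of plate in the frame of drawer between 0.018 and 0.024 m and linear speed of plate below 0.02 m/s and angular speed of plate below 0.2 rad/s and distance of each of micrometer, loupe, parallel_a, parallel_b from where it was at the start of the episode below 0.015 m); the robot touches nothing.
It fails at once if the plate is picked up: its front and rear edges both more than 30 mm above table height (z of each of plate_front, plate_rear in the frame of drawer above 0.03 m).
It fails at once if the disc micrometer is moved more than 15 mm or tipped (distance of micrometer from where it was at the start of the episode above 0.015 m or angle between micrometer's own z axis and vertical above 0.3 rad).
It fails at once if the loupe is moved more than 15 mm or tipped (distance of loupe from where it was at the start of the episode above 0.015 m or angle between loupe's own z axis and vertical above 0.3 rad).
It fails at once if a steel parallel is moved more than 15 mm or tipped (distance of parallel_a from where it was at the start of the episode above 0.015 m or angle between parallel_a's own z axis and vertical above 0.3 rad).
It fails at once if a steel parallel is moved more than 15 mm or tipped (distance of parallel_b from where it was at the start of the episode above 0.015 m or angle between parallel_b's own z axis and vertical above 0.3 rad).
It also fails if it takes over 46 s, if anything falls off the work surface, if the arm or the gripper's body presses on something with over 40 N, if the wrist force passes 120 N, or if a joint passes its speed limit or range.

### The arm

A 6-joint arm with a two-finger parallel gripper is mounted at the origin on the work surface. World frame = base frame: x ahead of the robot, y to its left, z up, the work surface at z = 0. Lengths are in mm, angles in degrees, forces in N, time in s.
With the tool pointing down it reaches from about 300 to 850 mm from the base axis. Payload 4.2 kg.
Tool frame: the origin (TCP) lies on the centre line of the jaws, within the pads' length; the fingertips stand 8 mm ahead of it and the grasp point (between the pads) lies 11 mm behind it; z points along the fingers, y is the line along which they close (so a half turn about z gives the same grasp; the last joint's range is limited). The gripper opens to 91 mm and grips with 3 to 60 N. Pads are 32 mm wide; open, the fingers measure 118 mm over their backs; the gripper's body (76 mm by 178 mm) begins 60 mm behind the grasp point.
Start: joints at [-78.037, 18.312, 89.639, -0, 72.044, -1.146], TCP at [130.417, -560.03, 221.976] pointing down, gripper open.
Joint ranges: [-177.97, 177.97], [-48.28, 115.42], [12.27, 149.76], [-77.06, 257.06], [2.81, 150.46], [-146.56, 146.56]. Speed limits (degrees/s): [147.25, 147.25, 180, 180, 180, 180].

### API

Orientations are given as [roll, pitch, yaw] about the fixed x, y, z axes, in that order (R = Rz(yaw) Ry(pitch) Rx(roll)).
In Python, from workcell import telemetry, eyes, ticket gives the robot as it stands. The module is installed in compiled form; this text tells all that it offers.
- The arm moves only by the shell command python3 -m crank 'ROWS' [OPENING] [FORCE]. ROWS is JSON, a list of rows, each an object of numbers: "dx", "dy", "dz": the shift along the world's x, y, z normalised to -1 to 1, where 1 is 80 cm; "yaw": the turn about the world's z normalised to -1 to 1, where 1 is 5 degrees. A call has 1 to 10 rows; each row shifts and turns the commanded pose from where the row before left it; what a row does not reach is not made up. A row lasts 1/8 s, in which the tool goes at most 62.5 mm and 10.7 degrees, less where a joint would pass 70% of its speed; a pose out of reach is approached as far as the arm can. A call with a number of a shift or a turn outside -1 to 1 is refused whole. A call with a gripper value outside its range is refused whole. OPENING is the opening, from 0 (shut) to 1 (fully open), set as the call begins (- or left out, the last holds). The fingers move at their own pace and stop on an object; FORCE is the grip in N (left out, the last holds). Time passes only in rows, so rows that do not move let the fingers close. It gives the time, the measured TCP pose, the force, the opening and the grip force at its end, in the units of the state.
- telemetry.state(): the state, without advancing time (a new reading comes with each control period).
- eyes.grab_frame(name): name is "side" or "top"; returns the picture (480x640x3 uint8, red, green, blue); there is no depth.
- eyes.calibration(name): a dict with "camera_matrix" (3x3 intrinsics, pixels), "k1" (the pictures are not rectified: a ray, as slopes to the right and down, at radius r is drawn at 1 + k1 r^2 times it, then the intrinsics apply), "world_from_camera" (4x4, takes a point from camera to world coordinates). Camera axes: x right, y down, z forward; pixel columns grow to the right and rows downward; lengths in mm; the calibration is good to about 2 mm. A picture is of the moment at which its call begins. calibration takes no time and is no camera call.
- ticket.job_done(): hands the job in; it is judged then, once.
The state is a dict: "time_s": time; "qpos": joint angles; "qvel": joint speeds; "effort": joint torques, N m; "ee_pos": TCP position; "ee_rot": TCP orientation; "force": force on the tool from outside, world axes, zero at the start; "torque": the same for the moment, N m; "gripper_width": finger opening in mm; "gripper_force": force on a finger pad.
Only numpy, scipy, OpenCV 4.12 (cv2) and the standard library are available. Lean on these libraries where they do the work, as an engineer would, in place of code of your own. Each camera call takes 0.05 s, during which the arm holds its last target. There are 200 camera calls.

## Working session

There is one attempt and no reset: what is moved stays moved. The work goes in short steps, Python scripts to look and compute and a shell command to move; the robot and the scene stay as the last step left them, time stands still between calls to the robot, and variables do not carry over. Pictures are saved under pics/ and viewed, at most 12 in all, crops included, and the job is handed in when it is done.

```bash
mkdir -p pics
cat > h.py <<'E'
import numpy as np, cv2
from workcell import telemetry, eyes, ticket
def snap(n,f,crop=None,scale=1):
    im=eyes.grab_frame(n); o=im if crop is None else im[crop[1]:crop[3],crop[0]:crop[2]]
    if scale!=1:o=cv2.resize(o,None,fx=scale,fy=scale,interpolation=cv2.INTER_CUBIC)
    if f:cv2.imwrite('pics/'+f,cv2.cvtColor(o,cv2.COLOR_RGB2BGR))
    return im
def ray(n,uv):
    c=eyes.calibration(n);K=np.array(c['camera_matrix']);T=np.array(c['world_from_camera'])
    d=np.array([(uv[0]-K[0,2])/K[0,0],(uv[1]-K[1,2])/K[1,1]]);s=d.copy()
    for _ in range(20): s=d/(1+c['k1']*(s@s))
    return T[:3,3],T[:3,:3]@np.array([s[0],s[1],1])
def onz(n,uv,z):
    o,d=ray(n,uv);return o+d*(z-o[2])/d[2]
E
python3 - <<'E'
from h import *
a=snap('top','t0.png');b=snap('side','s0.png')
for n in('top','side'):
    T=np.array(eyes.calibration(n)['world_from_camera']);print(n,T.round(2).tolist())
print(telemetry.state())
E
```

```text
top [[-0.0, -1.0, 0.05, 441.73], [-1.0, 0.0, 0.01, -78.2], [-0.01, -0.05, -1.0, 1136.09], [0.0, 0.0, 0.0, 1.0]]
side [[-0.73, -0.41, 0.54, -94.89], [-0.68, 0.42, -0.6, 582.87], [0.02, -0.81, -0.59, 687.81], [0.0, 0.0, 0.0, 1.0]]
{'time_s': 0.1, 'qpos': array([-7.80381246e+01,  1.83473171e+01,  8.96983041e+01,  5.63855932e-04,
        7.20441385e+01, -1.14595126e+00]), 'qvel': array([ 0.05531263,  0.06105758, -0.15298884, -0.00375756,  0.0506828 ,
        0.10972081]), 'effort': array([ 4.79931350e-05, -4.13331807e+01, -2.32509667e+01,  7.28545873e-02,
        4.21897299e-02, -5.87757290e-05]), 'ee_pos': array([ 130.31484567, -559.59493867,  221.21850693]), 'ee_rot': array([-1.79910269e+02, -2.33114274e-03,  1.31076505e+01]), 'force': array([-0.6215567 ,  0.99703677, -0.28280019]), 'torque': array([-0.05436793, -0.01099584, -0.00808939]), 'gripper_force': 0.0, 'gripper_width': 91.37305382293764}
```

View pics/t0.png

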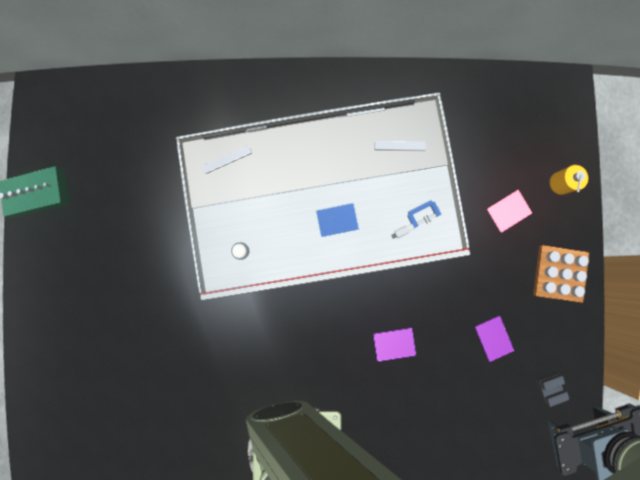

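View pics/s0.png

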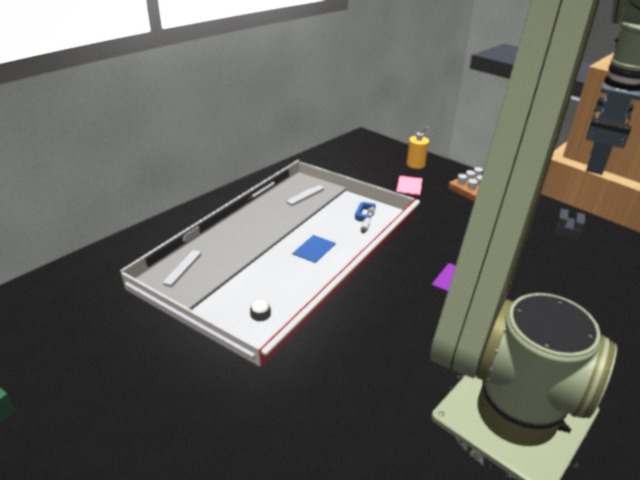

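The comparator plate is the blue rectangle at top (337,220). Things that could be mistaken for it are pink (509,211), purple (394,344), purple (494,339) and the micrometer's blue frame (423,212). By the description, the plain blue rectangle in the drawer is the plate. The loupe is at (240,250), and the step edge runs from about (195,207) to (450,166).

```bash
cat >> h.py <<'E'
def plate(im,n,z):
    hsv=cv2.cvtColor(im,cv2.COLOR_RGB2HSV);m=cv2.inRange(hsv,(100,110,60),(125,255,255))
    cs=[c for c in cv2.findContours(m,cv2.RETR_EXTERNAL,cv2.CHAIN_APPROX_NONE)[0] if cv2.contourArea(c)>150]
    for c in cs:print('area',cv2.contourArea(c),cv2.minAreaRect(c))
    c=max(cs,key=cv2.contourArea)
    return np.array([onz(n,p,z) for p in cv2.boxPoints(cv2.minAreaRect(c))])
E
python3 - <<'E'
from h import *
im=snap('top','t1.png',(180,90,480,300),2.6)
P=plate(im,'top',11);print(P.round(1),P.mean(0))
g=cv2.cvtColor(im,cv2.COLOR_RGB2GRAY).astype(float)
# step edge: strongest vertical gradient near the guessed line
pts=[]
for u in list(range(205,310,3))+list(range(370,395,3)):
    v0=207-(u-195)*41/255; vs=np.arange(int(v0)-7,int(v0)+8)
    d=np.array([g[v+1,u-1:u+2].mean()-g[v-1,u-1:u+2].mean() for v in vs]);d=abs(d)
    pts.append((u,(d**2*vs).sum()/(d**2).sum()))
pts=np.array(pts);f=np.polyfit(pts[:,0],pts[:,1],1);r=pts[:,1]-np.polyval(f,pts[:,0]);k=abs(r)<1;f=np.polyfit(pts[k,0],pts[k,1],1);print(f,r.std(),k.sum())
A,B=[onz('top',(u,np.polyval(f,u)),13) for u in(205,440)];print('edge',A,B,'yaw',np.degrees(np.arctan2(-(A-B)[0],(A-B)[1])))
for n,uv,z in[('loupe',(240,250),20),('mic tip',(393,236),10),('fl',(201,297),45),('fr',(468,253),45)]:print(n,onz('top',uv,z).round(0))
E
```

```text
area 878.0 ((337.01922607421875, 219.59613037109375), (25.49509620666504, 36.673709869384766), 78.69007110595703)
[[ 570.1  -50.    11. ]
 [ 586.6 -133.7   11. ]
 [ 528.3 -145.    11. ]
 [ 511.8  -61.5   11. ]] [549.1891585  -97.54257449  11.        ]
[-1.67895716e-01  2.39838177e+02] 0.2114669808414498 44
edge [583.89565927 212.10270775  13.        ] [ 675.18094603 -340.38021134   13.        ] yaw 9.382065399367718
loupe [479. 127.  20.]
mic tip [ 511. -227.   10.]
fl [372. 211.  45.]
fr [ 470. -394.   45.]
```

View pics/t1.png

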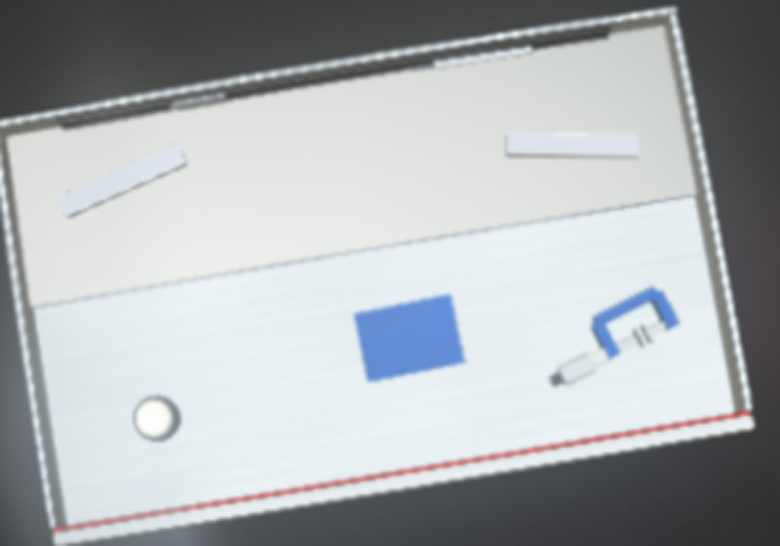

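The crop confirms it: a plain blue rectangle on the floor, centred at top (337,220). The micrometer is to its right with its tip at about (393,236), and the loupe is to its left. The gap to the step is about 53 mm. Moving behind it now.

```bash
python3 -m crank '[{"dx":0.0447,"dy":0.0565,"yaw":-0.074},{"dx":0.0447,"dy":0.0565,"yaw":-0.074},{"dx":0.0447,"dy":0.0565,"yaw":-0.074},{"dx":0.0447,"dy":0.0565,"yaw":-0.074},{"dx":0.0447,"dy":0.0565,"yaw":-0.074},{"dx":0.0447,"dy":0.0565,"yaw":-0.074},{"dx":0.0447,"dy":0.0565,"yaw":-0.074},{"dx":0.0447,"dy":0.0565,"yaw":-0.074},{"dx":0.0447,"dy":0.0565,"yaw":-0.074},{"dx":0.0447,"dy":0.0565,"yaw":-0.074}]' 0.6 20; python3 -m crank '[{"dz":-0.05},{"dz":-0.05},{"dz":-0.05},{"dz":-0.05},{}]'
```

```text
validation failed for argument at $[0]...
validation failed for argument at $[0]...
```

```bash
python3 -m crank '[{"dx":0.0447,"dy":0.0565,"dz":0,"yaw":-0.074},{"dx":0.0447,"dy":0.0565,"dz":0,"yaw":-0.074},{"dx":0.0447,"dy":0.0565,"dz":0,"yaw":-0.074},{"dx":0.0447,"dy":0.0565,"dz":0,"yaw":-0.074},{"dx":0.0447,"dy":0.0565,"dz":0,"yaw":-0.074},{"dx":0.0447,"dy":0.0565,"dz":0,"yaw":-0.074},{"dx":0.0447,"dy":0.0565,"dz":0,"yaw":-0.074},{"dx":0.0447,"dy":0.0565,"dz":0,"yaw":-0.074},{"dx":0.0447,"dy":0.0565,"dz":0,"yaw":-0.074},{"dx":0.0447,"dy":0.0565,"dz":0,"yaw":-0.074}]' 0.6 20; python3 -m crank '[{"dx":0,"dy":0,"dz":-0.05,"yaw":0},{"dx":0,"dy":0,"dz":-0.05,"yaw":0},{"dx":0,"dy":0,"dz":-0.05,"yaw":0},{"dx":0,"dy":0,"dz":-0.04,"yaw":0},{"dx":0,"dy":0,"dz":0,"yaw":0}]'
```

```text
time_s: 1.4
ee_pos: [488.9, -106.3, 221.9]
ee_rot: [180.0, 0.0, 9.4]
force: [1.2, -1.4, 0.3]
gripper_width: 54.9
gripper_force: 0.0
time_s: 2.02
ee_pos: [486.0, -107.5, 67.9]
ee_rot: [-179.9, 0.3, 9.4]
force: [1.5, -1.0, 0.2]
gripper_width: 54.5
gripper_force: 0.0
```

```bash
python3 -m crank '[{"dx":0,"dy":0,"dz":-0.03,"yaw":0},{"dx":0,"dy":0,"dz":-0.03,"yaw":0},{"dx":0,"dy":0,"dz":-0.01,"yaw":0},{"dx":0,"dy":0,"dz":0,"yaw":0},{"dx":0,"dy":0,"dz":0,"yaw":0}]'
python3 - <<'E'
from h import *
print(telemetry.state()['ee_pos']);im=snap('side','s1.png',(210,190,410,340),4)
im=snap('top',None);P=plate(im,'top',11);print(P.mean(0))
print(telemetry.state()['ee_pos'],telemetry.state()['force'])
E
```

```text
time_s: 2.65
ee_pos: [489.0, -108.3, 15.1]
ee_rot: [179.9, -0.1, 9.4]
force: [-0.1, -0.3, -0.2]
gripper_width: 55.1
gripper_force: 0.0
[ 488.97796926 -108.26067785   15.14857858]Traceback (most recent call last):
  File "<stdin>", line 3, in <module>
  File "h.py", line 19, in plate
    c=max(cs,key=cv2.contourArea)
ValueError: max() iterable argument is empty
```

View pics/s1.png

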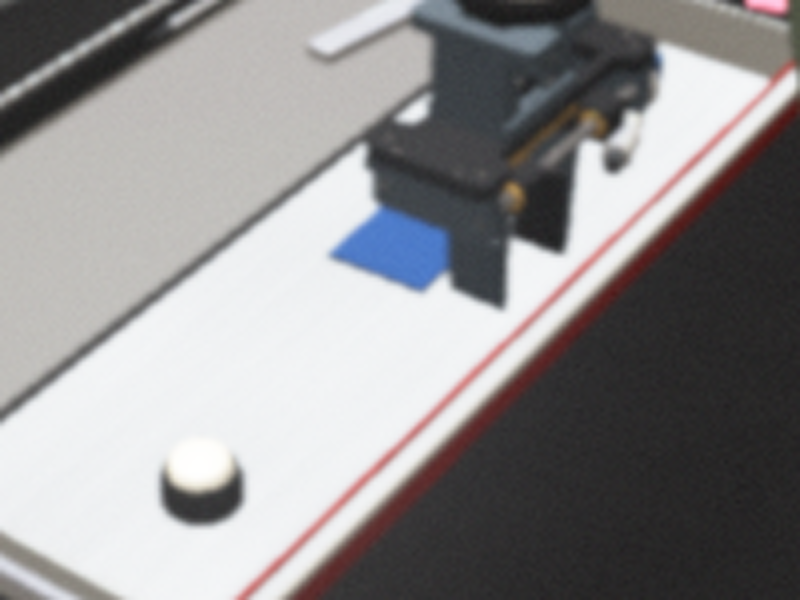

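The fingers are down behind the plate with a gap of about 12 mm, and nothing else is near them. Lowering slightly and pushing.

```bash
python3 -m crank '[{"dx":0.0124,"dy":0.002,"dz":-0.002,"yaw":0},{"dx":0.0124,"dy":0.002,"dz":0,"yaw":0},{"dx":0.0124,"dy":0.002,"dz":0,"yaw":0},{"dx":0.0124,"dy":0.002,"dz":0,"yaw":0},{"dx":0.0124,"dy":0.002,"dz":0,"yaw":0},{"dx":0.0124,"dy":0.002,"dz":0,"yaw":0},{"dx":0,"dy":0,"dz":0,"yaw":0}]'
python3 -m crank '[{"dx":0.0025,"dy":0.0004,"dz":0,"yaw":0},{"dx":0.0025,"dy":0.0004,"dz":0,"yaw":0},{"dx":0,"dy":0,"dz":0,"yaw":0}]'
```

```text
time_s: 3.62
ee_pos: [548.8, -98.3, 12.4]
ee_rot: [180.0, -0.1, 9.4]
force: [-0.5, -0.2, -0.6]
gripper_width: 54.6
gripper_force: 0.0
time_s: 4.0
ee_pos: [551.5, -97.8, 12.3]
ee_rot: [180.0, 0.0, 9.4]
force: [-0.5, 1.3, -0.2]
gripper_width: 54.9
gripper_force: 0.0
```

```bash
python3 -m crank '[{"dx":0.0025,"dy":0.0004,"dz":0,"yaw":0},{"dx":0,"dy":0,"dz":0,"yaw":0}]'
python3 -m crank '[{"dx":0.0025,"dy":0.0004,"dz":0,"yaw":0},{"dx":0,"dy":0,"dz":0,"yaw":0}]'
python3 - <<'E'
from h import *
im=snap('side','s2.png',(210,190,410,340),4)
print(telemetry.state()['ee_pos'],telemetry.state()['force'])
E
```

```text
time_s: 4.25
ee_pos: [552.8, -97.5, 12.3]
ee_rot: [-180.0, 0.1, 9.4]
force: [-2.2, -0.5, 1.4]
gripper_width: 54.8
gripper_force: 1.4
time_s: 4.5
ee_pos: [552.9, -97.5, 12.2]
ee_rot: [-180.0, 0.3, 9.4]
force: [-6.7, -3.0, 5.6]
gripper_width: 54.7
gripper_force: 3.7
[552.93246307 -97.46680628  12.24243444] [-7.11808676 -3.06079906  4.41259296]
```

View pics/s2.png

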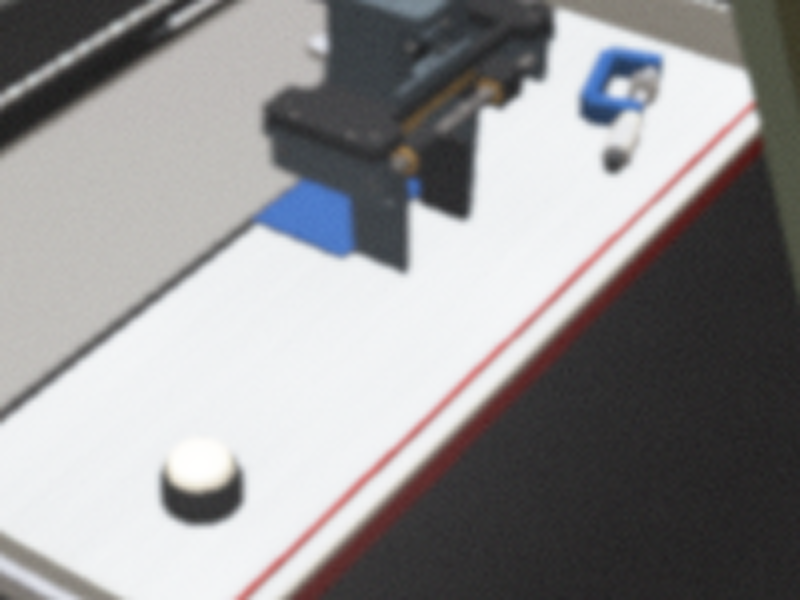

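The plate's front edge is jammed against the step, square, with the fingers on its rear edge. Adding preload and lifting.

```bash
python3 -m crank '[{"dx":0.0025,"dy":0.0004,"dz":0,"yaw":0},{"dx":0.0025,"dy":0.0004,"dz":0,"yaw":0},{"dx":0,"dy":0,"dz":0.0025,"yaw":0},{"dx":0,"dy":0,"dz":0.0025,"yaw":0}]'
python3 -m crank '[{"dx":0.0004,"dy":0,"dz":0.0025,"yaw":0},{"dx":0.0005,"dy":0.0001,"dz":0.0025,"yaw":0},{"dx":0.001,"dy":0.0001,"dz":0.0025,"yaw":0},{"dx":0.001,"dy":0.0001,"dz":0.0025,"yaw":0}]'
python3 - <<'E'
from h import *
im=snap('side','s3.png',(210,170,370,290),5)
print(telemetry.state()['ee_pos'],telemetry.state()['force'])
E
```

```text
time_s: 5.05
ee_pos: [553.1, -97.3, 14.6]
ee_rot: [-179.9, 0.8, 9.5]
force: [-11.2, -5.9, -0.4]
gripper_width: 54.7
gripper_force: 6.0
time_s: 5.55
ee_pos: [553.7, -97.1, 22.2]
ee_rot: [-179.9, 1.0, 9.5]
force: [-14.1, -6.8, 1.0]
gripper_width: 54.5
gripper_force: 7.8
[553.8008267  -97.15213768  22.38269173] [-14.25673702  -7.2630961    1.97416502]
```

View pics/s3.png

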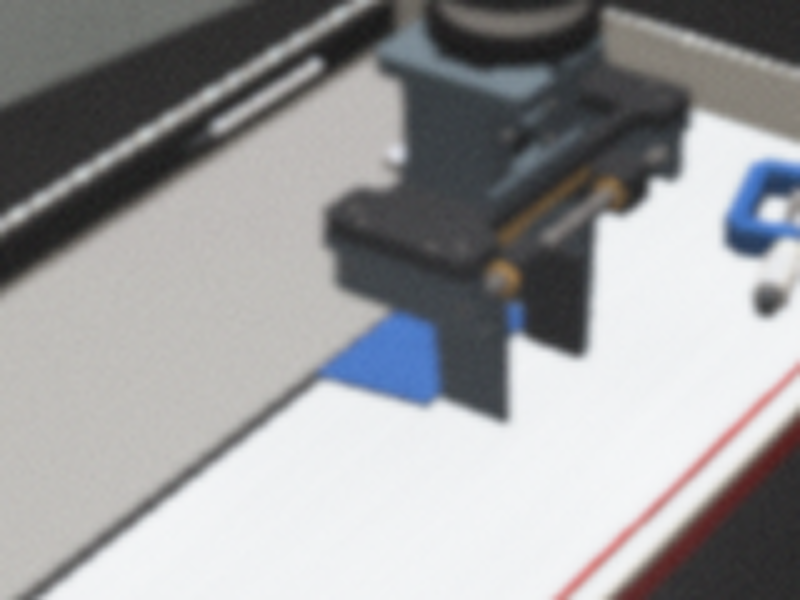

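```bash
python3 -m crank '[{"dx":0.0007,"dy":0.0001,"dz":0.0031,"yaw":0},{"dx":0.0008,"dy":0.0001,"dz":0.0031,"yaw":0},{"dx":0.0009,"dy":0.0001,"dz":0.0031,"yaw":0},{"dx":0.001,"dy":0.0002,"dz":0.0031,"yaw":0}]'
python3 -m crank '[{"dx":0.0011,"dy":0.0002,"dz":0.0031,"yaw":0},{"dx":0.0012,"dy":0.0002,"dz":0.0031,"yaw":0},{"dx":0.0014,"dy":0.0002,"dz":0.0031,"yaw":0},{"dx":0.0016,"dy":0.0003,"dz":0.0031,"yaw":0}]'
python3 - <<'E'
from h import *
im=snap('side','s4.png',(210,170,370,290),5)
print(telemetry.state()['ee_pos'],telemetry.state()['force'])
E
```

```text
time_s: 6.1
ee_pos: [555.9, -96.8, 32.3]
ee_rot: [-179.9, 1.1, 9.5]
force: [-16.0, -6.7, 3.7]
gripper_width: 54.7
gripper_force: 8.5
time_s: 6.6
ee_pos: [560.1, -96.1, 42.8]
ee_rot: [-179.9, 1.1, 9.5]
force: [-17.8, -5.9, 7.6]
gripper_width: 54.6
gripper_force: 9.2
[560.30850235 -96.04835084  43.12375155] [-18.01353454  -5.39529735   8.77595866]
```

View pics/s4.png

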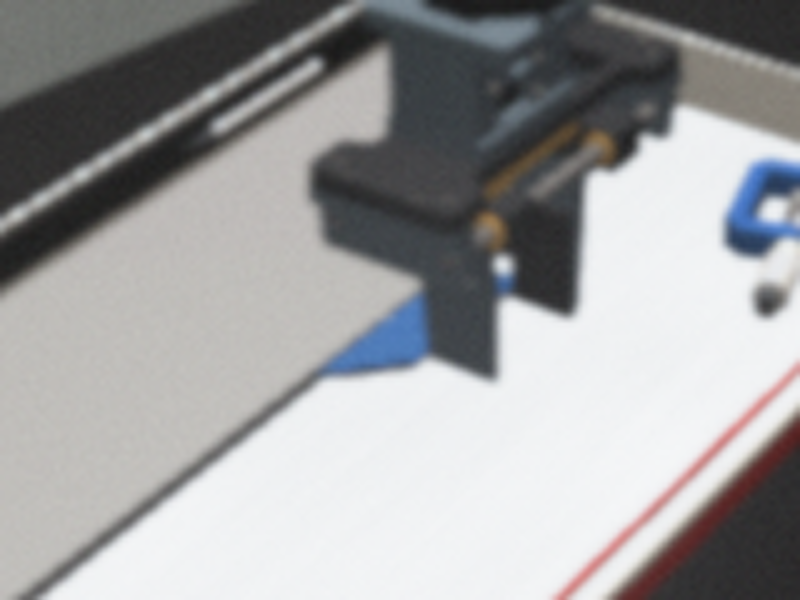

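It works: the plate is up about 28° with its front edge at the foot of the step (blue at about (385,335) in the crop). Carrying on along the arc with less preload.

```bash
python3 -m crank '[{"dx":0.0012,"dy":0.0002,"dz":0.0031,"yaw":0},{"dx":0.0015,"dy":0.0002,"dz":0.0031,"yaw":0},{"dx":0.0017,"dy":0.0003,"dz":0.0031,"yaw":0}]'
python3 -m crank '[{"dx":0.002,"dy":0.0003,"dz":0.0031,"yaw":0},{"dx":0.0023,"dy":0.0004,"dz":0.0031,"yaw":0},{"dx":0.0027,"dy":0.0004,"dz":0.0031,"yaw":0}]'
python3 - <<'E'
from h import *
im=snap('side','s5.png',(210,170,370,290),5)
print(telemetry.state()['ee_pos'],telemetry.state()['force'])
E
```

```text
time_s: 7.02
ee_pos: [567.6, -94.8, 51.5]
ee_rot: [-179.9, 0.6, 9.4]
force: [-10.0, -1.1, 7.3]
gripper_width: 54.7
gripper_force: 5.3
time_s: 7.4
ee_pos: [578.9, -93.6, 59.3]
ee_rot: [180.0, -0.1, 9.4]
force: [-0.2, 1.1, 0.1]
gripper_width: 54.5
gripper_force: 0.1
[579.33903701 -93.64708165  59.58282964] [-0.369025    0.67328347  0.08191449]
```

View pics/s5.png

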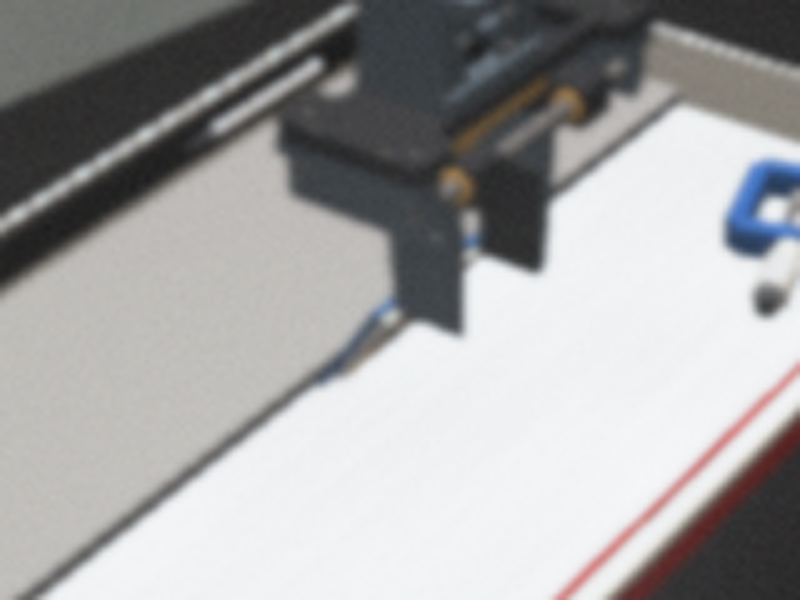

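The plate now leans at about 53°, with light contact near its rear edge. From here I'll push mostly forward.

```bash
python3 -m crank '[{"dx":0.0037,"dy":0.0006,"dz":0.0016,"yaw":0},{"dx":0.0037,"dy":0.0006,"dz":0.0015,"yaw":0},{"dx":0.0037,"dy":0.0006,"dz":0.001,"yaw":0},{"dx":0.0037,"dy":0.0006,"dz":0.0005,"yaw":0},{"dx":0.0037,"dy":0.0006,"dz":0,"yaw":0},{"dx":0.0037,"dy":0.0006,"dz":0,"yaw":0}]'
python3 -m crank '[{"dx":0.0037,"dy":0.0006,"dz":0,"yaw":0},{"dx":0.0037,"dy":0.0006,"dz":0,"yaw":0},{"dx":0.0037,"dy":0.0006,"dz":0,"yaw":0},{"dx":0.0037,"dy":0.0006,"dz":0,"yaw":0}]'
python3 - <<'E'
from h import *
im=snap('side','s6.png',(210,170,370,290),5)
print(telemetry.state()['ee_pos'],telemetry.state()['force'])
E
```

```text
time_s: 8.2
ee_pos: [595.9, -91.0, 64.5]
ee_rot: [180.0, -0.0, 9.4]
force: [-0.1, 0.4, -0.5]
gripper_width: 54.6
gripper_force: 0.1
time_s: 8.7
ee_pos: [607.7, -88.9, 62.5]
ee_rot: [-180.0, 0.0, 9.4]
force: [0.2, 0.8, 0.0]
gripper_width: 54.9
gripper_force: 0.0
[608.17752882 -88.80988972  62.58234036] [ 0.48852759 -0.04435178  0.01579147]
```

View pics/s6.png

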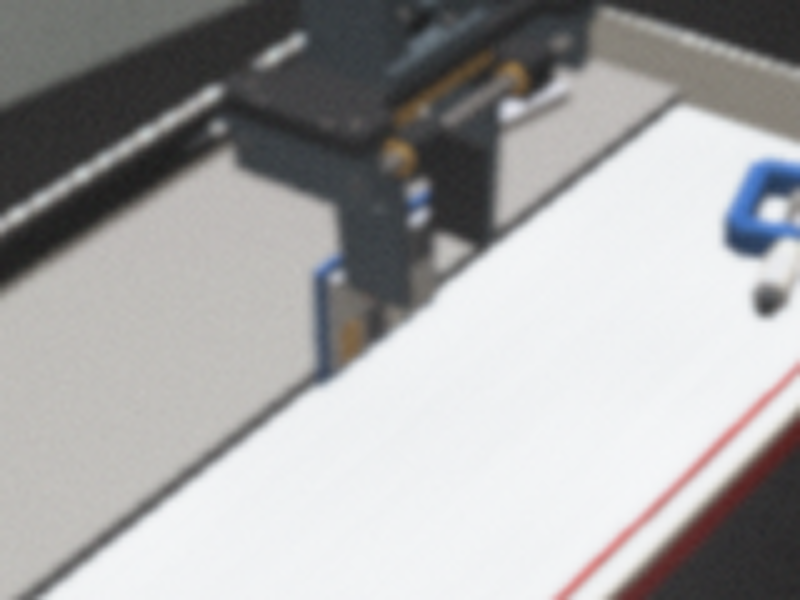

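The plate is practically upright with its specimen patches facing the robot. Pushing on past vertical while lowering.

```bash
python3 -m crank '[{"dx":0.0037,"dy":0.0006,"dz":-0.002,"yaw":0},{"dx":0.0037,"dy":0.0006,"dz":-0.002,"yaw":0},{"dx":0.0037,"dy":0.0006,"dz":-0.003,"yaw":0},{"dx":0.0037,"dy":0.0006,"dz":-0.003,"yaw":0},{"dx":0.0037,"dy":0.0006,"dz":-0.004,"yaw":0},{"dx":0.0037,"dy":0.0006,"dz":-0.004,"yaw":0},{"dx":0.0037,"dy":0.0006,"dz":-0.004,"yaw":0},{"dx":0.0,"dy":0.0,"dz":0,"yaw":0}]'
python3 - <<'E'
from h import *
im=snap('side','s7.png',(190,150,350,270),5)
print(telemetry.state()['ee_pos'],telemetry.state()['force'])
E
```

```text
time_s: 9.75
ee_pos: [628.3, -85.5, 44.8]
ee_rot: [-180.0, 0.0, 9.4]
force: [-0.5, 0.0, 0.7]
gripper_width: 54.9
gripper_force: 0.0
[628.2130673  -85.51181685  44.97165756] [-0.19716156 -0.40015988 -0.01172631]
```

View pics/s7.png

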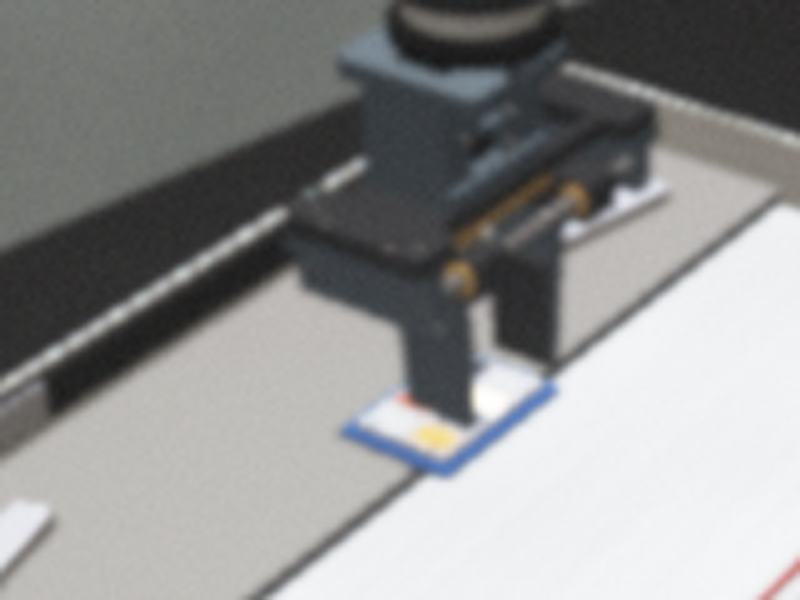

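The plate has flipped on to the step, patches up, with about 10 mm overhanging the edge. Backing off, lowering to just above the step top, then pushing it on.

```bash
python3 -m crank '[{"dx":-0.0136,"dy":-0.0022,"dz":0,"yaw":0},{"dx":-0.0136,"dy":-0.0022,"dz":0,"yaw":0},{"dx":-0.0136,"dy":-0.0022,"dz":0,"yaw":0},{"dx":-0.0136,"dy":-0.0022,"dz":0,"yaw":0},{"dx":0,"dy":0,"dz":-0.0134,"yaw":0},{"dx":0,"dy":0,"dz":-0.0134,"yaw":0},{"dx":0,"dy":0,"dz":0,"yaw":0},{"dx":0,"dy":0,"dz":0,"yaw":0}]'
python3 - <<'E'
from h import *
im=snap('side','s8.png',(190,150,350,270),5)
p=telemetry.state()['ee_pos'];print(p,'drawer x',(p[0]-584)*.9866+(p[1]-212)*.163)
E
```

```text
time_s: 10.8
ee_pos: [585.0, -92.6, 23.4]
ee_rot: [180.0, 0.0, 9.4]
force: [0.1, 0.3, 0.6]
gripper_width: 54.6
gripper_force: 0.0
[585.15125901 -92.55982525  23.66761663] drawer x -48.5074193748251
```

```bash
python3 -m crank '[{"dx":0.005,"dy":0.0008,"dz":0,"yaw":0},{"dx":0.005,"dy":0.0008,"dz":0,"yaw":0},{"dx":0.005,"dy":0.0008,"dz":0,"yaw":0},{"dx":0.005,"dy":0.0008,"dz":0,"yaw":0},{"dx":0.005,"dy":0.0008,"dz":0,"yaw":0},{"dx":0.005,"dy":0.0008,"dz":0,"yaw":0},{"dx":0,"dy":0,"dz":0,"yaw":0}]'
python3 -m crank '[{"dx":0.005,"dy":0.0008,"dz":0,"yaw":0},{"dx":0.005,"dy":0.0008,"dz":0,"yaw":0},{"dx":0.005,"dy":0.0008,"dz":0,"yaw":0},{"dx":0.005,"dy":0.0008,"dz":0,"yaw":0},{"dx":0.002,"dy":0.0003,"dz":0,"yaw":0},{"dx":0,"dy":0,"dz":0,"yaw":0}]'
python3 -m crank '[{"dx":-0.0136,"dy":-0.0022,"dz":0.005,"yaw":0},{"dx":-0.02,"dy":-0.0032,"dz":0.03,"yaw":0},{"dx":-0.05,"dy":-0.008,"dz":0.05,"yaw":0},{"dx":-0.06,"dy":-0.01,"dz":0.05,"yaw":0},{"dx":-0.06,"dy":-0.01,"dz":0.05,"yaw":0},{"dx":-0.03,"dy":-0.005,"dz":0.05,"yaw":0},{"dx":0,"dy":0,"dz":0,"yaw":0},{"dx":0,"dy":0,"dz":0,"yaw":0}]'
python3 - <<'E'
from h import *
a=snap('top',None);b=snap('side',None)
c=[cv2.resize(a[90:300,180:480],(600,420)),cv2.resize(b[150:290,180:380],(600,420))]
c=[cv2.resize(i,(420,294)) for i in c]
cv2.imwrite('pics/f.png',cv2.cvtColor(np.vstack(c),cv2.COLOR_RGB2BGR))
P=plate(a,'top',17)
print(P.round(1));print('drawer x',((P[:,0]-584)*.9866+(P[:,1]-212)*.163).round(1))
E
```

```text
time_s: 11.72
ee_pos: [609.4, -88.7, 23.7]
ee_rot: [180.0, -0.1, 9.4]
force: [-0.8, 0.3, -0.1]
gripper_width: 54.5
gripper_force: 0.0
time_s: 12.48
ee_pos: [626.6, -85.9, 23.7]
ee_rot: [180.0, -0.0, 9.4]
force: [0.0, -0.0, 0.2]
gripper_width: 54.8
gripper_force: 0.0
time_s: 13.48
ee_pos: [439.7, -116.5, 210.9]
ee_rot: [180.0, -0.0, 9.4]
force: [0.9, -0.3, -0.5]
gripper_width: 54.9
gripper_force: 0.0Traceback (most recent call last):
  File "<stdin>", line 6, in <module>
  File "h.py", line 19, in plate
    c=max(cs,key=cv2.contourArea)
ValueError: max() iterable argument is empty
```

View pics/f.png

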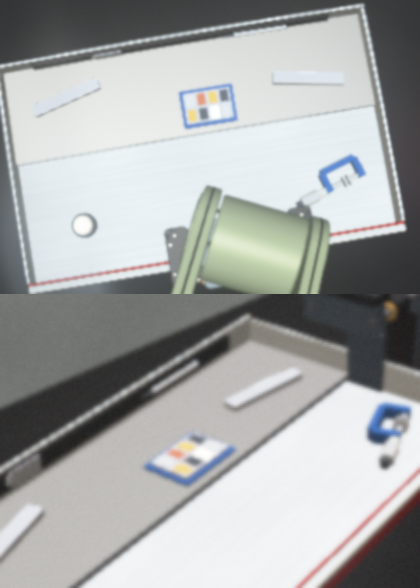

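The plate lies flat on the step with its patches up. Its lower edge, about (211,127) in the top crop, is clear of the step line at about (211,134). The micrometer, loupe and parallels look unmoved.

```bash
python3 -c "
from workcell import ticket;print(ticket.job_done())"
```

```text
the job is handed in; nothing more can be done
None
```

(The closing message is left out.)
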